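# Mount two specimen pucks at one focus height

### The arm

A 7-joint arm with a two-finger parallel gripper is mounted at the origin on the work surface. World frame = base frame: x ahead of the robot, y to its left, z up, the work surface at z = 0. Lengths are in mm, angles in rad, forces in N, time in s.
With the tool pointing down it reaches from about 400 to 875 mm from the base axis. Payload 6.5 kg.
Tool frame: the origin (TCP) lies on the centre line of the jaws, within the pads' length; the fingertips stand 14 mm ahead of it and the grasp point (between the pads) lies 5 mm behind it; z points along the fingers, y is the line along which they close (so a half turn about z gives the same grasp; the last joint's range is limited). The gripper opens to 88 mm and grips with 3 to 60 N. Pads are 18 mm wide; open, the fingers measure 123 mm over their backs; the gripper's body (75 mm by 187 mm) begins 45 mm behind the grasp point.
Start: joints at [1.074, 0.536, -0.004, 1.538, 0.003, 1.067, -0.071], TCP at [271.434, -590.605, 252.716] pointing down, gripper open.
Joint ranges: [-2.7, 2.7], [-0.37, 2.16], [-1.27, 1.26], [0.24, 2.4], [-1.31, 4.45], [0.19, 1.91], [-2.76, 2.76]. Speed limits (rad/s): [2.39, 2.39, 3.14, 3.14, 3.14, 3.14, 3.14].

### API

Orientations are given as a unit quaternion [x, y, z, w].
In Python, from workcell import sense, camera, get_calibration, ctrl gives the robot as it stands. The module is installed in compiled form; this text tells all that it offers.
- The arm moves only by the shell command python3 -m creep 'ROWS'. ROWS is JSON, one flat list of numbers, 7 for each row, row after row: the turn, a rotation vector about the tool's x, y, z normalised to -1 to 1, where 1 is pi/2 rad, then the shift along the tool's x, y, z normalised to -1 to 1, where 1 is 12 cm, then the opening, from -1 (shut) to 1 (fully open). In form: [wx, wy, wz, x, y, z, grip, wx, wy, wz, x, y, z, grip, ...]. A call has 1 to 12 rows; each row shifts and turns the commanded pose from where the row before left it, along the tool's axes as they then stand; what a row does not reach is not made up. A row lasts 1/10 s, in which the tool goes at most 50 mm and 8.59 degrees, less where a joint would pass 70% of its speed; a pose out of reach is approached as far as the arm can. A call with a number of a shift or a turn outside -1 to 1 is refused whole. A call with a gripper value outside its range is refused whole. The fingers move at their own pace and stop on an object; the grip force is fixed at half the most. Time passes only in rows, so rows that do not move let the fingers close. It gives the time, the measured TCP pose, the force, the opening and the grip force at its end, in the units of the state.
- sense(): the state, without advancing time (a new reading comes with each control period).
- camera(name): name is "side" or "top"; returns (picture, depth): 480x640x3 uint8, blue, green, red; 480x640 float32, mm along the optical axis (not along the pixel's ray), 0 where there is no reading.
- get_calibration(name): a dict with "camera_matrix" (3x3 intrinsics, pixels), "distortion" ([k1, k2, p1, p2, k3] as OpenCV has them; the pictures are not rectified), "R" (3x3) and "t" (3): a world point X has camera coordinates R X + t. Camera axes: x right, y down, z forward; pixel columns grow to the right and rows downward; lengths in mm; the calibration is good to about 2 mm. A picture is of the moment at which its call begins. get_calibration takes no time and is no camera call.
- ctrl.job_done(): hands the job in; it is judged then, once.
The state is a dict: "time_s": time; "joints": joint angles; "qd": joint speeds; "tau": joint torques, N m; "ee_pos": TCP position; "tool_rot": TCP orientation; "wrist_force": force on the tool from outside, world axes, zero at the start; "wrist_torque": the same for the moment, N m; "gripper_width": opening from 0.0 (shut) to 1.0 (fully open); "grasp_force": force on a finger pad.
Only numpy, scipy, OpenCV 4.12 (cv2) and the standard library are available. Lean on these libraries where they do the work, as an engineer would, in place of code of your own. Each camera call takes 0.05 s, during which the arm holds its last target. There are 200 camera calls.

### The job

Set up the two specimens for the microscope so that their faces come level. First build the short one: stand the metal riser ring in the middle of the black insert, centre the yellow holder on the riser, and seat the short green puck in the yellow holder; then put the white holder in the middle of the blue insert and seat the tall red puck in it, in that order, everything upright and let go. Do not drop the pucks, and leave the grey puck, the vial and the glass dish standing where they are.

Things in the scene. Friction and masses are not known exactly. Their poses are not given: they have to be found in the camera images.
- black_insert: Round black microscope stage insert with a thin white circle (66 mm across) printed on its flat top, fixed to the bench: 100 mm in diameter, 8 mm thick. Origin: centre of its underside on the bench, so its top is 8 mm above the origin. Stands to the left or the right of the loose things, the blue insert on the other side.
- blue_insert: Round blue microscope stage insert, otherwise the same as the black one: 100 mm in diameter, 8 mm thick, white circle 66 mm across, fixed. Origin: centre of its underside.
- riser: Loose bare metal (steel-grey) riser ring (about 0.11 kg): 54 mm outside diameter, 28 mm bore right through, 20 mm high, flat top and bottom, lying flat. Origin: centre of its underside, z up.
- yellow_holder: Loose yellow 3D-printed puck holder (about 50 g): square block 50 x 50 mm, 18 mm high, with a round pocket in the middle of its top, about 39 mm in diameter and 10 mm deep, so the pocket's floor is 8 mm above the underside. Origin: centre of its underside; x and y along its sides, z up (pocket up).
- white_holder: Loose white 3D-printed puck holder, the same shape and size as the yellow one. Origin: centre of its underside; x and y along its sides, z up.
- green_puck: Loose short specimen puck, a green resin cylinder with a small metal rectangle on its top face: 30 mm in diameter, 25 mm high, about 30 g, upright. Origin: centre of its underside, z up along its axis. It can be gripped across its diameter, at any yaw.
- red_puck: Loose tall specimen puck, a red resin cylinder with a small metal rectangle on its top face: 30 mm in diameter, 45 mm high, about 55 g, upright. Origin: centre of its underside, z up along its axis. It can be gripped across its diameter, at any yaw.
- grey_puck: Bystander, not to be moved: a short grey resin puck with a copper rectangle on its top, 30 mm in diameter, 25 mm high. Origin: centre of its underside.
- vial: Bystander, not to be moved: a clear sample vial with a yellow screw cap, standing, 31 mm in diameter, 56 mm high. Origin: centre of its underside.
- dish: Bystander, not to be moved: a small clear glass dish, 56 mm in diameter, 14 mm high. Origin: centre of its underside.
Mind the look-alikes: they are no part of the job. What is meant by the red_puck is not purple, and is the smaller of those in its own colour. What is shaped like the riser but orange is not meant.

How it is judged:
By the outcome, as a careful person would: the job done as asked, in the order asked, and still so for the second after the job is handed in, with the robot touching nothing.
It also fails if it takes over 131 s, if anything falls off the work surface, if the arm or the gripper's body presses on something with over 40 N, if the wrist force passes 120 N, or if a joint passes its speed limit or range.

## Working session

There is one attempt and no reset: what is moved stays moved. The work goes in short steps, Python scripts to look and compute and a shell command to move; the robot and the scene stay as the last step left them, time stands still between calls to the robot, and variables do not carry over. Pictures are saved under pics/ and viewed, at most 14 in all, crops included, and the job is handed in when it is done.

```bash
mkdir -p pics
python3 - <<'E'
from workcell import sense,camera,get_calibration
import cv2,numpy as np
for n in("top","side"):
    p,d=camera(n);cv2.imwrite(f"pics/{n}0.png",p);np.save(f"pics/{n}0.npy",d)
    c=get_calibration(n);print(n,{k:np.round(v,3).tolist() for k,v in c.items()})
print(sense())
E
```

```text
top {'camera_matrix': [[434.473, 0.0, 322.498], [0.0, 434.473, 239.212], [0.0, 0.0, 1.0]], 'distortion': [-0.042, 0.0, 0.0, 0.0, 0.0], 'R': [[-0.087, -0.996, 0.005], [-0.975, 0.084, -0.204], [0.203, -0.023, -0.979]], 't': [39.182, 544.155, 658.843]}
side {'camera_matrix': [[445.269, 0.0, 309.486], [0.0, 445.269, 239.57], [0.0, 0.0, 1.0]], 'distortion': [-0.012, 0.0, 0.0, 0.0, 0.0], 'R': [[0.994, -0.112, -0.012], [-0.085, -0.682, -0.727], [0.074, 0.723, -0.687]], 't': [-544.551, 81.239, 903.365]}
{'time_s': 0.1, 'joints': array([ 1.07378563,  0.53708941, -0.00439406,  1.53875276,  0.0026155 ,
        1.06735253, -0.07122639]), 'qd': array([-0.00088602, -0.0010016 ,  0.00134545, -0.00148984,  0.00079324,
        0.00039924,  0.00202115]), 'tau': array([ 2.29331534e-03, -5.72078633e+01,  9.93707925e-01, -2.52229661e+01,
       -5.62546542e-02,  1.34615845e-02,  2.73570947e-05]), 'ee_pos': array([ 271.17984667, -590.13505056,  251.93617989]), 'tool_rot': array([ 9.76887978e-01,  2.13750418e-01, -2.45247194e-04, -7.59865914e-04]), 'wrist_force': array([0.59830157, 0.04629478, 1.31481029]), 'wrist_torque': array([-0.02698736,  0.0016422 ,  0.02135866]), 'grasp_force': 0.0, 'gripper_width': 0.9959366898215567}
```

View pics/top0.png

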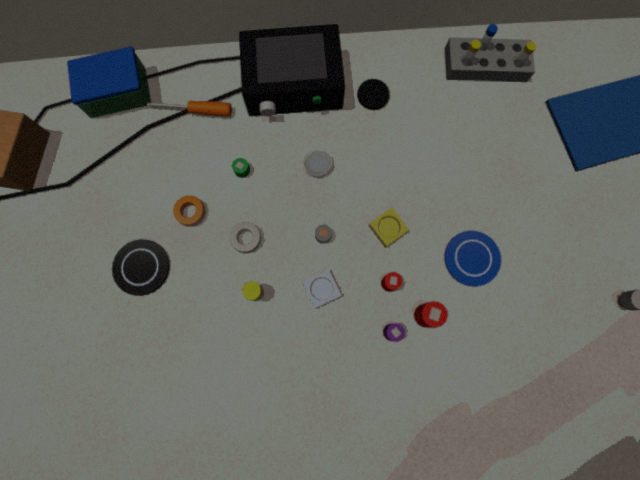

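View pics/side0.png

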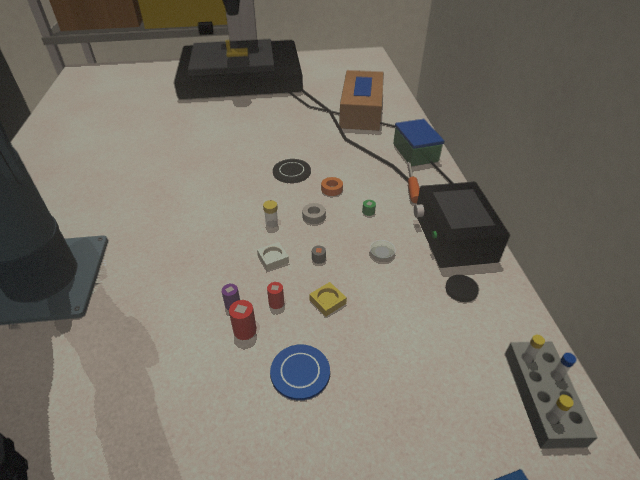

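The pictures show these candidates, by pixel in the top view:
- **Riser:** steel ring (246,237), or the orange ring (189,210), which is excluded.
- **Red puck:** small red (393,282), large red (432,314, excluded) or purple (396,332, excluded).
- **Green puck:** green (241,167) or the grey bystander (323,233).
- **Holders:** yellow (389,228) and white (321,289). The dish at (319,163) and the yellow-capped vial at (252,291) are bystanders.
- **Inserts:** black (140,267) and blue (473,258). The black disc at (373,94) has no white circle.

I choose the steel ring and the small red puck, and will check both in a crop.

```bash
cat > h.py <<'E'
import cv2,numpy as np
from workcell import sense,camera,get_calibration
C={n:{k:np.array(v,float) for k,v in get_calibration(n).items()} for n in("top","side")}
def ray(n,px):
    c=C[n];u=cv2.undistortPoints(np.array(px,float).reshape(-1,1,2),c["camera_matrix"],c["distortion"]).reshape(-1,2)
    return -c["R"].T@c["t"], np.c_[u,np.ones(len(u))]@c["R"]      # origin, world directions
def plane(n,px,z):
    o,d=ray(n,px);return o+d*((z-o[2])/d[:,2])[:,None]
def tri(a,b):   # closest point of rays (top px a, side px b), and gap
    o1,d1=ray("top",a);o2,d2=ray("side",b);d1=d1[0]/np.linalg.norm(d1);d2=d2[0]/np.linalg.norm(d2)
    s=np.linalg.lstsq(np.c_[d1,-d2],o2-o1,rcond=None)[0];p,q=o1+s[0]*d1,o2+s[1]*d2
    return (p+q)/2,np.linalg.norm(p-q)
def pts(n,D,vu):   # world points from depth at pixel rows/cols
    v,u=vu;o,d=ray(n,np.c_[u,v]);return o+d*D[v,u][:,None]
E
python3 - <<'E'
from h import *
O=dict(black=((140,267),(292,170)),blue=((473,258),(300,371)),riser=((246,237),(314,213)),orange=((189,210),(332,186)),yellow=((389,228),(328,298)),white=((321,289),(273,256)),
green=((241,167),(369,207)),red=((393,282),(276,295)),bigred=((432,314),(243,320)),purple=((396,332),(231,296)),grey=((323,233),(319,254)),vial=((252,291),(271,213)),dish=((319,163),(382,254)))
for n,i in(("top",0),("side",1)):
    D=np.load(f"pics/{n}0.npy")
    for k,v in O.items():
        u0,v0=v[i];r=32 if 'b' in k[:1] and k!="bigred" else 20
        vv,uu=np.mgrid[v0-r:v0+r+1,u0-r:u0+r+1];P=pts(n,D,(vv.ravel(),uu.ravel()));P=P[D[vv,uu].ravel()>0]
        Q=P[P[:,2]>4]
        if len(Q)<5: print(n,k,"few",len(P));continue
        z=np.percentile(Q[:,2],[50,85,97]);T=Q[abs(Q[:,2]-z[1])<3]
        m=(T[:,:2].min(0)+T[:,:2].max(0))/2
        print(n,k,"z",z.round(1),"ctr",m.round(1),"size",np.ptp(T[:,:2],axis=0).round(0),len(T))
I=cv2.imread("pics/top0.png")[140:350,100:510];cv2.imwrite("pics/crop1.png",cv2.resize(I,None,fx=1.95,fy=1.95,interpolation=cv2.INTER_CUBIC))
I=cv2.imread("pics/side0.png")[150:400,210:420];cv2.imwrite("pics/crop2.png",cv2.resize(I,None,fx=2.4,fy=2.4,interpolation=cv2.INTER_CUBIC))
E
```

```text
top black z [ 7.7  9.  10.1] ctr [534.8 313.2] size [98. 99.] 2227
top blue z [7.1 8.5 9.7] ctr [ 500.1 -269.9] size [97. 99.] 2172
top riser z [18.8 20.2 21.4] ctr [570.  126.4] size [53. 53.] 504
top orange z [18.6 20.1 21.3] ctr [626.  223.7] size [52. 51.] 462
top yellow z [14.5 17.5 18.9] ctr [ 566.5 -126.7] size [66. 65.] 421
top white z [15.1 17.9 19. ] ctr [468.    1.2] size [63. 63.] 445
top green z [23.6 25.3 26.4] ctr [699.3 127.5] size [30. 27.] 191
top red z [43.7 45.  46.1] ctr [ 469.  -117.8] size [29. 29.] 248
top bigred z [61.8 63.3 64.4] ctr [ 409.4 -173.7] size [40. 40.] 492
top purple z [43.9 45.4 46.6] ctr [ 386.9 -112.2] size [28. 28.] 249
top grey z [23.7 25.2 26.3] ctr [563.5 -10.6] size [29. 28.] 214
top vial z [54.9 56.4 57.3] ctr [470.9 114.1] size [29. 30.] 266
top dish z [ 9.1 12.7 14.2] ctr [699.4 -10.8] size [54. 54.] 218
side black z [ 9.2 11.  22. ] ctr [547.3 284.3] size [120. 156.] 579
side blue z [ 8.9 10.1 11.1] ctr [ 501.4 -270.7] size [ 99. 100.] 2439
side riser z [18.9 21.6 22.9] ctr [571.3 124.8] size [53. 55.] 212
side orange z [19.4 21.8 22.9] ctr [612.3 191.6] size [ 84. 115.] 205
side yellow z [14.4 19.2 20.4] ctr [ 568.  -127.5] size [68. 67.] 332
side white z [14.7 19.2 20.5] ctr [470.6   0. ] size [63. 64.] 256
side green z [23.4 26.6 28.2] ctr [700.6 125.6] size [28. 32.] 93
side red z [39.3 46.3 47.9] ctr [ 470.3 -118. ] size [28. 29.] 161
side bigred z [52.1 64.3 65.6] ctr [ 410.  -174.8] size [40. 43.] 372
side purple z [61.5 64.6 65.7] ctr [ 409.1 -172.6] size [38. 38.] 331
side grey z [24.6 26.9 28. ] ctr [565.6 -11.8] size [28. 29.] 115
side vial z [41.1 57.2 58.1] ctr [472.8 113.6] size [29. 34.] 105
side dish z [ 9.2 14.6 16.2] ctr [699.9 -11. ] size [54. 55.] 134
```

View pics/crop1.png

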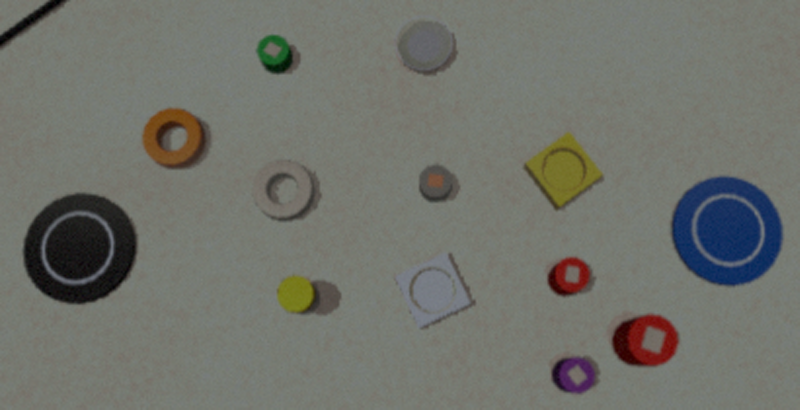

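View pics/crop2.png

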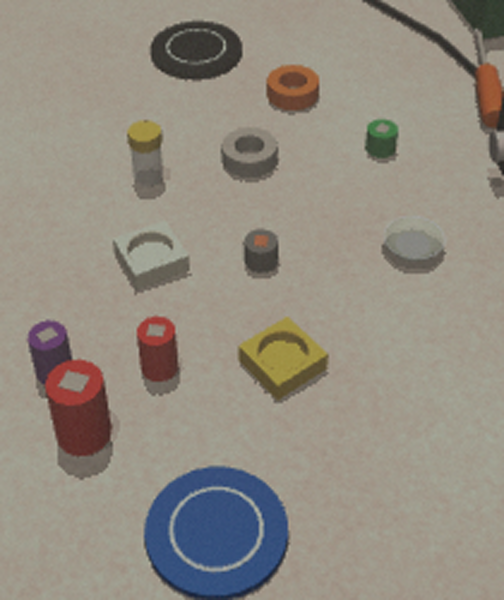

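The crops confirm it. The steel ring is at (284,190) in the first crop. The small red puck is at (570,275) and measures 45 mm high; the large red one measures 63 mm. Next I refine the centres and the holder yaws.

```bash
cat >> h.py <<'E'
def ringfit(n,I,c,r,z=8):   # white printed circle -> world centre
    u0,v0=c;G=I[v0-r:v0+r+1,u0-r:u0+r+1].min(2);M=(G>cv2.threshold(G,0,255,cv2.THRESH_OTSU)[0])
    M=cv2.bitwise_and(M.astype(np.uint8),cv2.circle(np.zeros_like(G),(r,r),r,1,-1))
    v,u=np.nonzero(M);(e,ax,_)=cv2.fitEllipse(cv2.convexHull(np.c_[u,v].astype(np.float32)))
    return plane(n,[e[0]+u0-r,e[1]+v0-r],z)[0,:2],ax
def top(n,D,c,z,r=22,tol=3):  # top face at about height z from depth: circle/rect in world
    u0,v0=c;vv,uu=np.mgrid[v0-r:v0+r+1,u0-r:u0+r+1];P=pts(n,D,(vv.ravel(),uu.ravel()))
    T=P[(D[vv,uu].ravel()>0)&(abs(P[:,2]-z)<tol)];q=T[:,:2].astype(np.float32)
    return np.median(T[:,2]).round(1),cv2.minEnclosingCircle(q),cv2.minAreaRect(q),len(q)
def rows(p,yaw=None):   # shift (tool units, 120 mm) from current TCP to world p; turn to tool-x yaw (deg)
    from scipy.spatial.transform import Rotation as R
    s=sense();A=R.from_quat(s["tool_rot"]).as_matrix();cur=np.degrees(np.arctan2(A[1,0],A[0,0]))
    d=(np.array(p)-s["ee_pos"]);print("t",round(s["time_s"],1),"at",s["ee_pos"].round(1),"yaw",cur.round(2),"tilt",A[:2,2].round(3),"shift now",(A.T@d/120).round(3))
    if yaw is not None:
        B=R.from_euler("z",yaw,degrees=True).as_matrix()@np.diag([1,-1,-1.])
        w=R.from_matrix(A.T@B).as_rotvec();print("turn",(w/(np.pi/2)).round(3),"shift after",(B.T@d/120).round(3))
E
python3 - <<'E'
from h import *
cs=dict(black=((140,267),(292,170),21,(22,14)),blue=((473,258),(300,371)))
for n,i in(("top",0),("side",1)):
    I=cv2.imread(f"pics/{n}0.png");D=np.load(f"pics/{n}0.npy")
    print(n,"black",ringfit(n,I,((140,267),(292,170))[i],(24,17)[i]),"blue",ringfit(n,I,((473,258),(300,371))[i],(26,26)[i]))
    for k,c,z in(("yellow",((389,228),(328,298)),18),("white",((321,289),(273,256)),18),("riser",((246,237),(314,213)),20),("green",((241,167),(369,207)),25),("red",((393,282),(276,295)),45)):
        print(n,k,top(n,D,c[i],z+(1 if i else 0)))
print("heights by triangulation: red",tri((393,282),(276,288)),"green",tri((241,165),(369,203)))
rows([570.6,125.6,120])
E
```

```text
top black (array([534.16363062, 313.51254063]), (36.24898147583008, 39.43326187133789)) blue (array([ 500.16251506, -269.41569872]), (36.160980224609375, 38.40179443359375))
top yellow (np.float64(16.9), ((566.466064453125, -126.80384063720703), 34.212371826171875), ((566.5390014648438, -126.82420349121094), (50.15180969238281, 50.593196868896484), 31.093578338623047), 400)
top white (np.float64(17.3), ((468.1515808105469, 1.2301548719406128), 34.44240951538086), ((468.46942138671875, 0.5473594665527344), (50.06071090698242, 49.96864700317383), 20.518938064575195), 442)
top riser (np.float64(19.1), ((569.576171875, 125.95510864257812), 27.185787200927734), ((570.0130615234375, 126.43966674804688), (52.23680114746094, 51.98350143432617), 86.01966857910156), 516)
top green (np.float64(24.3), ((699.5049438476562, 128.0298309326172), 14.977792739868164), ((699.3133544921875, 127.91809844970703), (28.334707260131836, 28.296615600585938), 44.99177169799805), 192)
top red (np.float64(44.1), ((468.89752197265625, -117.71817016601562), 14.840991973876953), ((468.65313720703125, -117.331687927
[... 850 characters left out ...]
ide green (np.float64(25.9), ((700.4512329101562, 125.83960723876953), 16.119739532470703), ((700.9525756835938, 126.09434509277344), (31.508432388305664, 27.579740524291992), 78.05536651611328), 94)
side red (np.float64(45.9), ((470.1299743652344, -117.63809967041016), 15.326115608215332), ((470.3069152832031, -118.1336441040039), (28.551559448242188, 28.85093879699707), 3.616135597229004), 165)
heights by triangulation: red (array([ 469.79189787, -117.43680343,   42.40599892]), np.float64(6.324505058806051)) green (array([699.20842236, 124.19292856,  28.33464488]), np.float64(2.445673063291648))
t 0.1 at [ 271.2 -590.1  251.9] yaw 24.68 tilt [-0.001  0.001] shift now [ 4.758 -4.376  1.106]
```

```bash
python3 -m creep '[0,0,0,0.29,-0.27,0,1, 0,0,0,0.29,-0.27,0,1, 0,0,0,0.29,-0.27,0,1, 0,0,0,0.29,-0.27,0,1, 0,0,0,0.29,-0.27,0,1, 0,0,0,0.29,-0.27,0,1, 0,0,0,0.29,-0.27,0,1, 0,0,0,0.29,-0.27,0,1, 0,0,0,0.29,-0.27,0,1, 0,0,0,0.29,-0.27,0,1, 0,0,0,0.29,-0.27,0,1, 0,0,0,0.29,-0.27,0,1]'; python3 -c "
from h import *
rows([570.3,125.4,80])"
```

```text
time_s: 1.3
ee_pos: [488.7, -61.1, 252.6]
tool_rot: [0.977, 0.214, -0.0, 0.0]
wrist_force: [1.2, -0.9, 0.4]
gripper_width: 1.0
grasp_force: 0.0
t 1.3 at [488.7 -61.1 252.6] yaw 24.68 tilt [-0. -0.] shift now [ 1.267 -1.129  1.438]
```

```bash
python3 -m creep '[0,0,0,0.21,-0.188,0.2,1, 0,0,0,0.21,-0.188,0.24,1, 0,0,0,0.21,-0.188,0.24,1, 0,0,0,0.21,-0.188,0.24,1, 0,0,0,0.21,-0.188,0.24,1, 0,0,0,0.21,-0.188,0.2,1, 0,0,0,0,0,0,1, 0,0,0,0,0,0,1]'; python3 -c "
from h import *
rows([570.3,125.4,18])"
```

```text
time_s: 2.1
ee_pos: [568.6, 123.5, 88.7]
tool_rot: [0.977, 0.214, -0.001, 0.0]
wrist_force: [0.5, -1.4, 0.0]
gripper_width: 1.0
grasp_force: 0.0
t 2.1 at [568.6 123.5  88.7] yaw 24.76 tilt [-0.002 -0.001] shift now [ 0.021 -0.009  0.589]
```

```bash
python3 -m creep '[0,0,0,0.02,-0.01,0.15,1, 0,0,0,0,0,0.15,1, 0,0,0,0,0,0.15,1, 0,0,0,0,0,0.1,1, 0,0,0,0,0,0.04,1, 0,0,0,0,0,0,1, 0,0,0,0,0,0,-1, 0,0,0,0,0,0,-1, 0,0,0,0,0,0,-1, 0,0,0,0,0,0,-1, 0,0,0,0,0,0,-1, 0,0,0,0,0,0,-1]'; python3 -c "
from h import *
rows([535,312.7,100])"
```

```text
time_s: 3.3
ee_pos: [571.2, 125.4, 19.0]
tool_rot: [0.977, 0.214, 0.0, -0.0]
wrist_force: [-1.2, 0.8, 3.1]
gripper_width: 0.612
grasp_force: 30.0
t 3.3 at [571.2 125.4  19. ] yaw 24.69 tilt [0. 0.] shift now [ 0.378 -1.544 -0.675]
```

```bash
python3 -m creep '[0,0,0,0,0,-0.1,-1, 0,0,0,0,0,-0.2,-1, 0,0,0,0,0,-0.2,-1, 0,0,0,0.06,-0.25,0,-1, 0,0,0,0.06,-0.25,0,-1, 0,0,0,0.06,-0.25,0,-1, 0,0,0,0.06,-0.25,0,-1, 0,0,0,0.06,-0.25,0,-1, 0,0,0,0.06,-0.25,0,-1, 0,0,0,0,0,0,-1, 0,0,0,0,0,0,-1]'; python3 -c "
from h import *
rows([535,312.7,27.5])"
```

```text
time_s: 4.4
ee_pos: [534.7, 307.4, 79.1]
tool_rot: [0.977, 0.215, -0.0, 0.0]
wrist_force: [1.0, -0.6, -1.1]
gripper_width: 0.605
grasp_force: 30.0
t 4.4 at [534.7 307.4  79.1] yaw 24.78 tilt [-0. -0.] shift now [ 0.02  -0.039  0.43 ]
```

```bash
python3 -m creep '[0,0,0,0.02,-0.04,0.1,-1, 0,0,0,0,0,0.1,-1, 0,0,0,0,0,0.1,-1, 0,0,0,0,0,0.06,-1, 0,0,0,0,0,0.03,-1, 0,0,0,0,0,0.02,-1, 0,0,0,0,0,0.015,-1, 0,0,0,0,0,0,-1, 0,0,0,0,0,0,-1]'; python3 -c "
from h import *
rows([535,312.7,27])"
```

```text
time_s: 5.3
ee_pos: [535.5, 312.4, 28.0]
tool_rot: [0.977, 0.214, 0.0, -0.0]
wrist_force: [0.4, -0.3, -1.1]
gripper_width: 0.612
grasp_force: 30.0
t 5.3 at [535.5 312.4  28. ] yaw 24.69 tilt [0. 0.] shift now [-0.003 -0.004  0.008]
```

```bash
python3 -m creep '[0,0,0,0,0,0.01,-1, 0,0,0,0,0,0,-1, 0,0,0,0,0,0,1, 0,0,0,0,0,0,1, 0,0,0,0,0,0,1, 0,0,0,0,0,0,1, 0,0,0,0,0,-0.1,1, 0,0,0,0,0,-0.25,1, 0,0,0,0,0.3,-0.25,1, 0,0,0,0,0.4,0,1, 0,0,0,0,0.4,0,1, 0,0,0,0,0.4,0,1]';  python3 - <<'E'
from h import *
for n in("top","side"):
    p,d=camera(n);cv2.imwrite(f"pics/{n}1.png",p);np.save(f"pics/{n}1.npy",d)
    print(top(n,d,((140,267),(292,165))[n=="side"],28,20)[:2])
p=cv2.imread("pics/top1.png")[180:340,60:340];q=cv2.imread("pics/side1.png")[120:280,180:460]
cv2.imwrite("pics/c3.png",cv2.resize(np.vstack([p,q]),None,fx=1.8,fy=1.8))
rows([567.1,-127,80],31)
E
```

```text
time_s: 6.5
ee_pos: [611.4, 147.1, 99.9]
tool_rot: [0.977, 0.214, 0.001, 0.0]
wrist_force: [0.5, 0.3, -0.7]
gripper_width: 1.001
grasp_force: 0.0
(np.float64(nan), ((0.0, 0.0), 0.0))
(np.float64(28.5), ((536.95947265625, 309.99951171875), 28.343400955200195))
t 6.6 at [614.2 138.5  99.3] yaw 24.02 tilt [ 0.003 -0.006] shift now [-1.259  1.86   0.173]
turn [ 0.004  0.    -0.078] shift after [-1.476  1.695  0.161]
  return _methods._mean(a, axis=axis, dtype=dtype,
  ret = ret.dtype.type(ret / rcount)
```

View pics/c3.png

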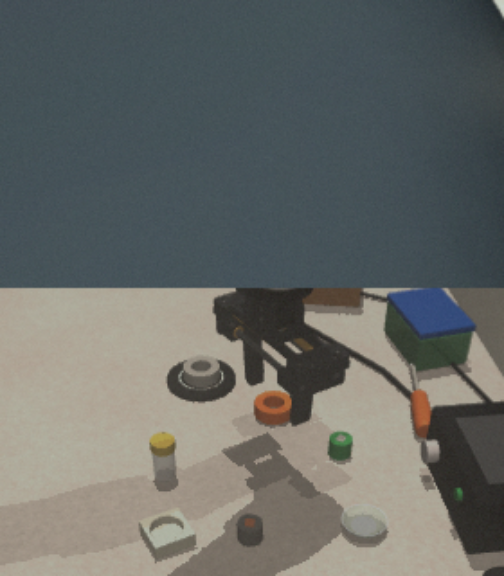

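The side crop shows the riser standing on the black insert at about (201,372), looking centred. The arm blocks the top view. Next is the yellow holder.

```bash
python3 -m creep '[0,0,-0.07,0,0,0,1, 0,0,0,-0.24,0.28,0.02,1, 0,0,0,-0.24,0.28,0.02,1, 0,0,0,-0.24,0.28,0.02,1, 0,0,0,-0.24,0.28,0.03,1, 0,0,0,-0.24,0.28,0.03,1, 0,0,0,-0.24,0.28,0.03,1, 0,0,0,0,0,0,1, 0,0,0,0,0,0,1]'
python3 - <<'E'
from h import *
rows([567.1,-127,18.5],31)
I,d=camera("side");cv2.imwrite("pics/side2.png",I);np.save("pics/side2.npy",d)
print(ringfit("side",cv2.imread("pics/side0.png"),(291,170),22))
for r in (15,18): print(top("side",d,(292,165),29,r,2.5)[:3])
I,d=camera("top");cv2.imwrite("pics/top2.png",I);np.save("pics/top2.npy",d)
print(d[250:290,120:160].mean());print(top("top",d,(140,264),28,22,3)[:3])
E
```

```text
time_s: 7.5
ee_pos: [566.1, -114.3, 81.1]
tool_rot: [0.964, 0.266, 0.0, 0.0]
wrist_force: [0.1, 0.8, 0.0]
gripper_width: 1.002
grasp_force: 0.0
t 7.5 at [ 566.1 -114.3   81.1] yaw 30.82 tilt [ 0. -0.] shift now [-0.047  0.095  0.522]
turn [ 0.    -0.    -0.002] shift after [-0.047  0.095  0.522]
(array([534.59779954, 310.01876322]), (43.84866714477539, 43.84866714477539))
(np.float64(28.8), ((536.818115234375, 310.90850830078125), 27.418121337890625), ((535.3701171875, 310.4477233886719), (50.83782196044922, 51.76482391357422), 84.16959381103516))
(np.float64(28.8), ((536.818115234375, 310.90850830078125), 27.418121337890625), ((535.3701171875, 310.4477233886719), (50.83782196044922, 51.76482391357422), 84.16959381103516))
740.71954
(np.float64(27.3), ((534.606201171875, 311.8909912109375), 26.12095069885254), ((535.1815795898438, 311.8083190917969), (51.11717224121094, 50.581626892089844), 87.7637710571289))
```

```bash
python3 -m creep '[0,0,0,-0.047,0.095,0,1, 0,0,0,0,0,0.15,1, 0,0,0,0,0,0.15,1, 0,0,0,0,0,0.13,1, 0,0,0,0,0,0.09,1, 0,0,0,0,0,0,1, 0,0,0,0,0,0,-1, 0,0,0,0,0,0,-1, 0,0,0,0,0,0,-1, 0,0,0,0,0,0,-1, 0,0,0,0,0,0,-1, 0,0,0,0,0,0,-1]'; python3 -c "
from h import *
rows([535.2,312.4,110])"
```

```text
time_s: 8.8
ee_pos: [567.3, -125.9, 18.4]
tool_rot: [0.964, 0.267, 0.0, 0.0]
wrist_force: [-0.2, -0.2, 2.9]
gripper_width: 0.565
grasp_force: 30.0
t 8.8 at [ 567.3 -125.9   18.4] yaw 30.98 tilt [ 0. -0.] shift now [ 1.651 -3.269 -0.764]
```

```bash
python3 -m creep '[0,0,0,0,0,-0.1,-1, 0,0,0,0,0,-0.25,-1, 0,0,0,0,0,-0.35,-1, 0,0,0,0.15,-0.3,0,-1, 0,0,0,0.15,-0.3,0,-1, 0,0,0,0.15,-0.3,0,-1, 0,0,0,0.15,-0.3,0,-1, 0,0,0,0.15,-0.3,0,-1, 0,0,0,0.15,-0.3,0,-1, 0,0,0,0.15,-0.3,0,-1, 0,0,0,0.15,-0.3,0,-1, 0,0,0,0.15,-0.3,0,-1]' >/dev/null; python3 -m creep '[0,0,0,0.15,-0.3,0,-1, 0,0,0,0.15,-0.27,0,-1, 0,0,0,0,0,0,-1, 0,0,0,0,0,0,-1, 0,0,0,0,0,0,-1]'; python3 -c "
from h import *
rows([535.2,312.4,48.5])"
```

```text
time_s: 10.5
ee_pos: [535.3, 310.8, 102.3]
tool_rot: [0.964, 0.266, -0.0, 0.001]
wrist_force: [0.9, 0.4, -0.8]
gripper_width: 0.563
grasp_force: 30.0
t 10.5 at [535.3 310.8 102.3] yaw 30.9 tilt [ 0.    -0.001] shift now [ 0.007 -0.012  0.448]
```

```bash
python3 -m creep '[0,0,0,0.007,-0.012,0.12,-1, 0,0,0,0,0,0.12,-1, 0,0,0,0,0,0.12,-1, 0,0,0,0,0,0.06,-1, 0,0,0,0,0,0.02,-1, 0,0,0,0,0,0,-1, 0,0,0,0,0,0,-1, 0,0,0,0,0,0,-1]'; python3 -c "
from h import *
rows([535.2,312.4,46.8])"
```

```text
time_s: 11.3
ee_pos: [535.2, 314.5, 49.9]
tool_rot: [0.964, 0.267, 0.001, -0.0]
wrist_force: [-0.0, -0.2, -0.5]
gripper_width: 0.566
grasp_force: 30.0
t 11.3 at [535.2 314.5  49.9] yaw 30.98 tilt [0.001 0.001] shift now [-0.009  0.015  0.026]
```

```bash
python3 -m creep '[0,0,0,0,0,0.015,-1, 0,0,0,0,0,0,-1, 0,0,0,0,0,0,-1]'; python3 -c "
from h import *
rows([535.2,312.4,46.8])"
```

```text
time_s: 11.6
ee_pos: [534.9, 314.3, 47.6]
tool_rot: [0.964, 0.267, 0.0, -0.0]
wrist_force: [-0.4, -1.0, -1.1]
gripper_width: 0.564
grasp_force: 30.0
t 11.6 at [534.9 314.3  47.6] yaw 30.98 tilt [0. 0.] shift now [-0.006  0.015  0.007]
```

```bash
python3 -m creep '[0,0,0,-0.004,0.013,0,-1, 0,0,0,0,0,0.008,-1, 0,0,0,0,0,0,-1, 0,0,0,0,0,0,-1]'; python3 -c "
from h import *
rows([535.2,312.4,46.8])"
```

```text
time_s: 12.0
ee_pos: [535.2, 312.6, 46.5]
tool_rot: [0.964, 0.267, -0.0, -0.0]
wrist_force: [-0.5, 0.2, -0.7]
gripper_width: 0.563
grasp_force: 30.0
t 12.0 at [535.2 312.6  46.5] yaw 30.98 tilt [-0. -0.] shift now [-0.001  0.002 -0.002]
```

```bash
python3 -m creep '[0,0,0,0,0,0.003,-1, 0,0,0,0,0,0,1, 0,0,0,0,0,0,1, 0,0,0,0,0,0,1, 0,0,0,0,0,0,1, 0,0,0,0,0,-0.1,1, 0,0,0,0,0,-0.3,1, 0,0,0,0,0,-0.3,1, 0,0,0.086,0,0,0,1, 0,0,0.086,0,0,0,1, 0,0,0.086,0,0,0,1, 0,0,0.086,0,0,0,1]';  python3 - <<'E'
from h import *
rows([700,127,75],0)
D=np.load("pics/top0.npy");vv,uu=np.mgrid[20:150,170:345];P=pts("top",D,(vv.ravel(),uu.ravel()));P=P[P[:,2]>30];print("box min x",P.min(0).round(),P.max(0).round())
E
```

```text
time_s: 13.2
ee_pos: [535.4, 312.9, 131.3]
tool_rot: [1.0, -0.003, 0.0, -0.0]
wrist_force: [0.7, 0.1, 0.4]
gripper_width: 1.004
grasp_force: 0.0
t 13.2 at [535.4 312.9 131.3] yaw -0.29 tilt [0.001 0.001] shift now [1.379 1.542 0.469]
turn [-0.001 -0.    -0.003] shift after [1.372 1.549 0.469]
box min x [400. -70.  30.] [935. 111. 756.]
```

```bash
python3 -m creep '[0,0,0,0.23,0.258,0,1, 0,0,0,0.23,0.258,0,1, 0,0,0,0.23,0.258,0,1, 0,0,0,0.23,0.258,0.1,1, 0,0,0,0.23,0.258,0.15,1, 0,0,0,0.23,0.258,0.15,1, 0,0,0,0,0,0,1, 0,0,0,0,0,0,1, 0,0,0,0,0,0,1]';  python3 - <<'E'
from h import *
rows([700,127,26.5],0)
I,d=camera("side");cv2.imwrite("pics/side3.png",I);np.save("pics/side3.npy",d)
print(top("side",d,(292,157),47,20,3)[:3])
cv2.imwrite("pics/c4.png",cv2.resize(I[110:300,200:480],None,fx=2.5,fy=2.5))
E
```

```text
time_s: 14.1
ee_pos: [700.6, 128.9, 83.1]
tool_rot: [1.0, 0.001, 0.0, -0.001]
wrist_force: [-0.2, 0.8, 0.3]
gripper_width: 1.003
grasp_force: 0.0
t 14.1 at [700.6 128.9  83.1] yaw 0.11 tilt [0.    0.002] shift now [-0.005  0.016  0.472]
turn [-0.001 -0.     0.001] shift after [-0.005  0.016  0.472]
(np.float64(46.6), ((535.1766967773438, 311.0920104980469), 34.93693542480469), ((535.1680297851562, 312.5604248046875), (51.76847457885742, 55.20014953613281), 31.222286224365234))
```

View pics/c4.png

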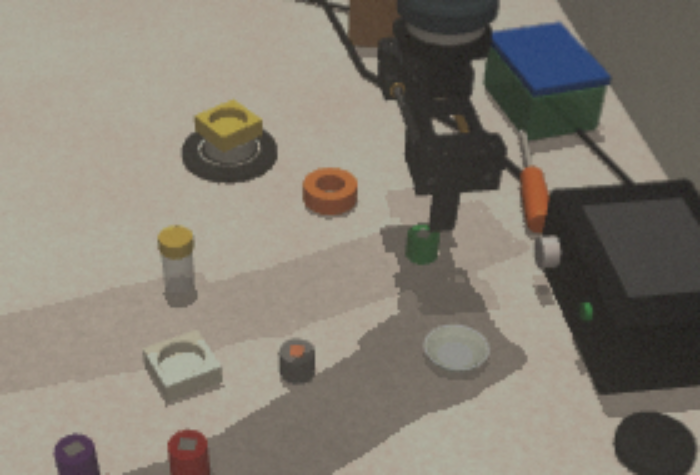

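The crop shows the yellow holder level on the riser at about (228,122), with its top at 46.6 mm. The gripper is over the green puck at (422,245). I now descend to TCP z of about 26.

```bash
python3 -m creep '[0,0,0,-0.005,0.016,0.1,1, 0,0,0,0,0,0.15,1, 0,0,0,0,0,0.12,1, 0,0,0,0,0,0.08,1, 0,0,0,0,0,0.02,1, 0,0,0,0,0,0,1, 0,0,0,0,0,0,-1, 0,0,0,0,0,0,-1, 0,0,0,0,0,0,-1, 0,0,0,0,0,0,-1, 0,0,0,0,0,0,-1, 0,0,0,0,0,0,-1]'; python3 -c "
from h import *
rows([535.2,312.6,110])"
```

```text
time_s: 15.35
ee_pos: [700.3, 125.0, 25.9]
tool_rot: [1.0, 0.0, 0.0, 0.0]
wrist_force: [0.3, -0.4, 0.2]
gripper_width: 0.479
grasp_force: 0.0
t 15.3 at [700.3 125.   25.9] yaw 0.02 tilt [ 0. -0.] shift now [-1.376 -1.564 -0.701]
```

```bash
python3 -m creep '[0,0,0,0,0,0,-1, 0,0,0,0,0,0,-1, 0,0,0,0,0,0,-1, 0,0,0,0,0,0,-1]'; python3 -c "
from h import *
rows([535.2,312.6,110])"
```

```text
time_s: 15.75
ee_pos: [700.3, 125.1, 25.8]
tool_rot: [1.0, 0.0, -0.0, -0.0]
wrist_force: [-0.2, -0.7, 1.1]
gripper_width: 0.317
grasp_force: 30.0
t 15.8 at [700.3 125.1  25.8] yaw 0.03 tilt [-0.  0.] shift now [-1.375 -1.563 -0.702]
```

```bash
python3 -m creep '[0,0,0,0,0,-0.05,-1, 0,0,0,0,0,-0.1,-1, 0,0,0,0,0,-0.2,-1, 0,0,0,0,0,-0.25,-1, 0,0,0,0,0,0,-1]';  python3 - <<'E'
from h import *
rows([535.2,312.6,110],0)
I,d=camera("side");cv2.imwrite("pics/side4.png",I);np.save("pics/side4.npy",d);print(sense()["gripper_width"])
cv2.imwrite("pics/c5.png",cv2.resize(I[120:240,320:460],None,fx=4,fy=4))
E
```

```text
time_s: 16.25
ee_pos: [703.8, 125.8, 103.7]
tool_rot: [1.0, 0.0, 0.004, -0.001]
wrist_force: [1.1, 1.2, 0.5]
gripper_width: 0.321
grasp_force: 30.0
t 16.2 at [703.8 125.8 103.7] yaw 0.0 tilt [0.009 0.002] shift now [-1.404 -1.557 -0.061]
turn [-0.001 -0.006  0.   ] shift after [-1.405 -1.557 -0.052]
0.317919587206771
```

View pics/c5.png

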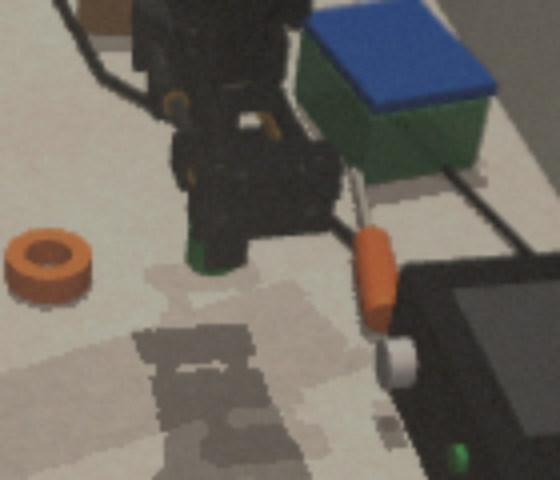

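Run:
```python
from h import *
s=sense();print(s["ee_pos"].round(1))
I=cv2.imread("pics/side4.png").astype(int);D=np.load("pics/side4.npy")
for nm,I,D,c in(("held",I,D,(373,187)),("before",cv2.imread("pics/side0.png").astype(int),np.load("pics/side0.npy"),(369,207))):
    g=(I[...,1]>I[...,2]*1.4)&(I[...,1]>I[...,0]*1.25);m=np.zeros_like(g);m[c[1]-18:c[1]+18,c[0]-14:c[0]+14]=1
    v,u=np.nonzero(g&m);P=pts("side",D,(v,u));print(nm,len(v),u.min(),u.max(),v.min(),v.max(),np.percentile(P,[3,97],axis=0).round(1).tolist())
```

```text
[702.4 125.5 101.4]
held 1 370 370 182 182 [[695.0, 114.4, 95.7], [695.0, 114.4, 95.7]]
before 60 363 375 200 207 [[688.0, 113.3, 24.2], [713.1, 139.1, 28.6]]
```

Run:
```python
from h import *
I=cv2.imread("pics/side4.png").astype(int);D=np.load("pics/side4.npy")
g=(I[...,1]>I[...,2]+8)&(I[...,1]>I[...,0]+5)
v,u=np.nonzero(g[165:200,355:395]);v+=165;u+=355
for r in range(v.min(),v.max()+1):
    k=u[v==r]
    if len(k): print(r,k.min(),k.max(),pts("side",D,(np.array([r,r]),np.array([k.min(),k.max()]))).round(0).tolist())
c=C["side"]
for p in([702.4,125.5,91],[702.4,110.5,91],[687.4,110,91]): print(p,cv2.projectPoints(np.array([p]),cv2.Rodrigues(c["R"])[0],c["t"],c["camera_matrix"],c["distortion"])[0].ravel())
```

```text
175 367 367 [[691.0, 131.0, 103.0], [691.0, 131.0, 103.0]]
176 367 367 [[689.0, 123.0, 106.0], [689.0, 123.0, 106.0]]
177 367 367 [[690.0, 123.0, 103.0], [690.0, 123.0, 103.0]]
178 367 367 [[690.0, 123.0, 101.0], [690.0, 123.0, 101.0]]
179 367 367 [[690.0, 124.0, 97.0], [690.0, 124.0, 97.0]]
180 367 368 [[690.0, 123.0, 95.0], [692.0, 120.0, 97.0]]
181 367 370 [[690.0, 121.0, 94.0], [695.0, 116.0, 97.0]]
182 367 370 [[691.0, 123.0, 90.0], [695.0, 114.0, 96.0]]
183 366 370 [[719.0, 240.0, 0.0], [695.0, 113.0, 94.0]]
184 367 370 [[691.0, 124.0, 84.0], [695.0, 114.0, 91.0]]
185 366 370 [[718.0, 231.0, 0.0], [695.0, 111.0, 90.0]]
186 367 370 [[691.0, 121.0, 80.0], [695.0, 113.0, 86.0]]
187 368 377 [[692.0, 117.0, 81.0], [712.0, 114.0, 81.0]]
188 370 375 [[697.0, 115.0, 79.0], [707.0, 111.0, 81.0]]
[702.4, 125.5, 91] [372.05256776 180.53667217]
[702.4, 110.5, 91] [373.52156244 184.55577373]
[687.4, 110, 91] [366.81546967 185.21331501]
```

```bash
python3 -m creep '[0,0,0,-0.1,-0.11,0,-1, 0,0,0,-0.2,-0.22,0,-1, 0,0,0,-0.2,-0.22,0,-1, 0,0,0,-0.2,-0.22,0,-1, 0,0,0,-0.2,-0.22,0,-1, 0,0,0,-0.2,-0.22,0,-1, 0,0,0,-0.2,-0.22,0,-1, 0,0,0,-0.1,-0.11,0,-1, 0,0,0,0,0,0,-1, 0,0,0,0,0,0,-1, 0,0,0,0,0,0,-1]';  python3 - <<'E'
from h import *
rows([535.2,312.6,61.8],0)
E
```

```text
time_s: 17.4
ee_pos: [533.7, 307.5, 97.5]
tool_rot: [1.0, -0.001, 0.0, 0.001]
wrist_force: [0.6, -0.6, -0.3]
gripper_width: 0.32
grasp_force: 30.0
t 17.4 at [533.7 307.5  97.5] yaw -0.14 tilt [ 0.001 -0.001] shift now [ 0.012 -0.043  0.298]
turn [ 0.001 -0.    -0.002] shift after [ 0.012 -0.042  0.298]
```

```bash
python3 -m creep '[0,0,0,0.012,-0.042,0,-1, 0,0,0,0,0,0.06,-1, 0,0,0,0,0,0.05,-1, 0,0,0,0,0,0,-1, 0,0,0,0,0,0,-1]';  python3 - <<'E'
from h import *
rows([535.2,312.6,61.8],0)
I,d=camera("side");cv2.imwrite("pics/side5.png",I)
cv2.imwrite("pics/c6.png",cv2.resize(I[100:200,230:360],None,fx=4,fy=4))
E
```

```text
time_s: 17.9
ee_pos: [533.5, 314.5, 84.1]
tool_rot: [1.0, 0.0, -0.0, 0.0]
wrist_force: [0.4, 0.3, -1.0]
gripper_width: 0.321
grasp_force: 30.0
t 17.9 at [533.5 314.5  84.1] yaw 0.02 tilt [-0.001 -0.001] shift now [0.014 0.016 0.186]
turn [0. 0. 0.] shift after [0.014 0.016 0.186]
```

View pics/c6.png

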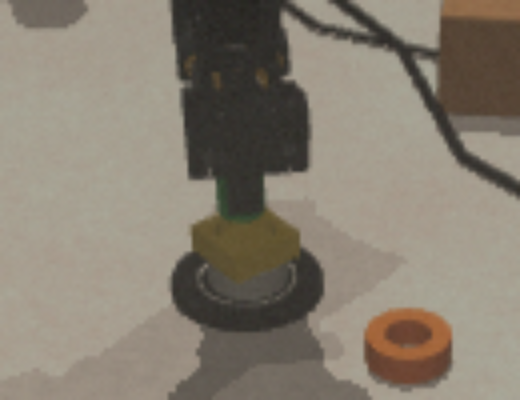

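The crop shows the puck, at (240,205), above the holder, at (245,240). I correct by 2 mm and lower slowly.

```bash
python3 -m creep '[0,0,0,0.014,0.016,0.05,-1, 0,0,0,0,0,0.05,-1, 0,0,0,0,0,0.04,-1, 0,0,0,0,0,0.02,-1, 0,0,0,0,0,0.015,-1, 0,0,0,0,0,0,-1, 0,0,0,0,0,0,-1]';  python3 - <<'E'
from h import *
rows([535.2,312.6,61.8],0)
E
```

```text
time_s: 18.65
ee_pos: [535.4, 313.0, 63.7]
tool_rot: [1.0, 0.0, 0.0, -0.0]
wrist_force: [-1.5, 0.8, -0.4]
gripper_width: 0.322
grasp_force: 30.0
t 18.6 at [535.4 313.   63.7] yaw 0.03 tilt [0. 0.] shift now [-0.002  0.003  0.016]
turn [-0. -0.  0.] shift after [-0.002  0.003  0.016]
```

```bash
python3 -m creep '[0,0,0,0,0,0.008,-1, 0,0,0,0,0,0.006,-1, 0,0,0,0,0,0,-1, 0,0,0,0,0,0,-1]'
```

```text
time_s: 19.05
ee_pos: [535.3, 312.9, 61.9]
tool_rot: [1.0, 0.0, -0.0, 0.0]
wrist_force: [0.4, -0.4, -0.7]
gripper_width: 0.319
grasp_force: 30.0
```

```bash
python3 -m creep '[0,0,0,0,0,0.004,-1, 0,0,0,0,0,0,0, 0,0,0,0,0,0,0.2, 0,0,0,0,0,0,0.2, 0,0,0,0,0,0,0.2, 0,0,0,0,0,-0.05,0.2, 0,0,0,0,0,-0.2,0.2, 0,0,0,0,0,-0.3,1, 0,0,-0.076,0,0,0,1, 0,0,-0.076,0,0,0,1, 0,0,-0.076,0,0,0,1, 0,0,0,0,0,0,1]';  python3 - <<'E'
from h import *
rows([469.3,0.2,80],20.4)
E
```

```text
time_s: 20.25
ee_pos: [535.5, 312.8, 127.9]
tool_rot: [0.984, 0.179, 0.0, -0.0]
wrist_force: [0.3, 0.5, 1.0]
gripper_width: 0.997
grasp_force: 0.0
t 20.2 at [535.5 312.8 127.9] yaw 20.59 tilt [0. 0.] shift now [-1.433  2.245  0.398]
turn [-0.    -0.     0.002] shift after [-1.425  2.249  0.399]
```

```bash
python3 -m creep '[0,0,0,-0.178,0.281,0,1, 0,0,0,-0.178,0.281,0,1, 0,0,0,-0.178,0.281,0,1, 0,0,0,-0.178,0.281,0,1, 0,0,0,-0.178,0.281,0,1, 0,0,0,-0.178,0.281,0.1,1, 0,0,0,-0.178,0.281,0.15,1, 0,0,0,-0.178,0.281,0.15,1, 0,0,0,0,0,0,1, 0,0,0,0,0,0,1, 0,0,0,0,0,0,1]';  python3 - <<'E'
from h import *
rows([469.3,0.2,18],20.4)
for n in("top","side"):
    I,d=camera(n);cv2.imwrite(f"pics/{n}6.png",I);np.save(f"pics/{n}6.npy",d)
    print(n,"puck",top(n,d,((140,262),(292,149))[n=="side"],61,16,3)[:2],"holder",top(n,d,((140,262),(292,154))[n=="side"],46,24,3)[0::2])
I=np.vstack([cv2.imread("pics/top6.png")[200:320,80:280],cv2.imread("pics/side6.png")[110:230,220:420]])
cv2.imwrite("pics/c7.png",cv2.resize(I,None,fx=2.5,fy=2.5))
E
```

```text
time_s: 21.35
ee_pos: [470.9, 1.6, 80.0]
tool_rot: [0.984, 0.178, 0.001, -0.0]
wrist_force: [0.0, -0.2, 0.3]
gripper_width: 0.999
grasp_force: 0.0
t 21.4 at [470.9   1.6  80. ] yaw 20.54 tilt [0.001 0.001] shift now [-0.017  0.007  0.516]
turn [-0.    -0.001  0.002] shift after [-0.016  0.007  0.516]
top puck (np.float64(60.5), ((535.2275390625, 311.0036315917969), 14.496566772460938)) holder (np.float64(45.4), ((534.2224731445312, 312.2818298339844), (50.553794860839844, 49.587032318115234), 30.45508575439453))
side puck (np.float64(62.3), ((535.7218017578125, 312.2138671875), 16.667316436767578)) holder (np.float64(46.0), ((542.4014282226562, 299.96722412109375), (54.689453125, 29.136762619018555), 40.000518798828125))
```

View pics/c7.png

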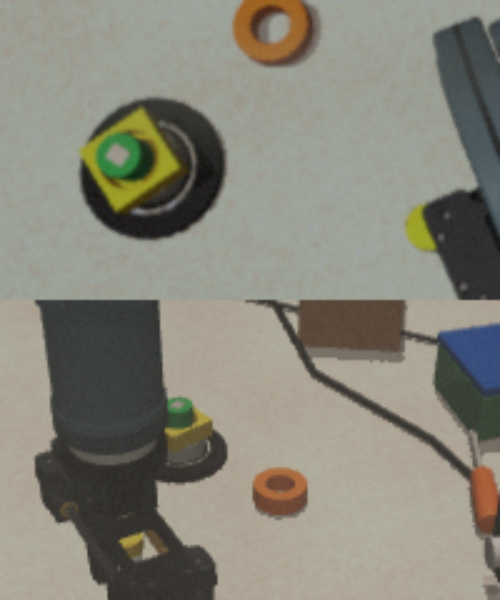

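The crop shows the green puck seated and upright in the yellow holder at (118,155), with its top at about 61 mm as expected. Next is the white holder.

```bash
python3 -m creep '[0,0,0,-0.016,0.007,0.1,1, 0,0,0,0,0,0.15,1, 0,0,0,0,0,0.15,1, 0,0,0,0,0,0.09,1, 0,0,0,0,0,0.02,1, 0,0,0,0,0,0,1, 0,0,0,0,0,0,-1, 0,0,0,0,0,0,-1, 0,0,0,0,0,0,-1, 0,0,0,0,0,0,-1, 0,0,0,0,0,0,-1, 0,0,0,0,0,0,-1]'; python3 -c "
from h import *
rows([500.6,-269.8,110])"
```

```text
time_s: 22.65
ee_pos: [468.7, -1.2, 18.4]
tool_rot: [0.984, 0.178, 0.0, 0.0]
wrist_force: [-0.8, 0.5, 2.3]
gripper_width: 0.568
grasp_force: 30.0
t 22.6 at [468.7  -1.2  18.4] yaw 20.54 tilt [ 0. -0.] shift now [-0.536  2.19  -0.763]
```

```bash
python3 -m creep '[0,0,0,0,0,-0.1,-1, 0,0,0,0,0,-0.3,-1, 0,0,0,0,0,-0.35,-1, 0,0,0,-0.067,0.274,0,-1, 0,0,0,-0.067,0.274,0,-1, 0,0,0,-0.067,0.274,0,-1, 0,0,0,-0.067,0.274,0,-1, 0,0,0,-0.067,0.274,0,-1, 0,0,0,-0.067,0.274,0,-1, 0,0,0,-0.067,0.274,0,-1, 0,0,0,-0.067,0.274,0,-1, 0,0,0,0,0,0,-1]' >/dev/null; python3 -m creep '[0,0,0,0,0,0.1,-1, 0,0,0,0,0,0.2,-1, 0,0,0,0,0,0.2,-1, 0,0,0,0,0,0,-1, 0,0,0,0,0,0,-1, 0,0,0,0,0,0,-1]'; python3 -c "
from h import *
rows([500.6,-269.8,26.6])"
```

```text
time_s: 24.45
ee_pos: [501.4, -269.6, 49.3]
tool_rot: [0.984, 0.179, 0.001, 0.0]
wrist_force: [-0.2, -0.3, 0.0]
gripper_width: 0.566
grasp_force: 30.0
t 24.4 at [ 501.4 -269.6   49.3] yaw 20.6 tilt [ 0.001 -0.   ] shift now [-0.007 -0.001  0.189]
```

```bash
python3 -m creep '[0,0,0,-0.014,-0.001,0.06,-1, 0,0,0,0,0,0.05,-1, 0,0,0,0,0,0.04,-1, 0,0,0,0,0,0.02,-1, 0,0,0,0,0,0,-1, 0,0,0,0,0,0,-1, 0,0,0,0,0,0,-1]'; python3 -c "
from h import *
rows([500.6,-269.8,26.6])"
```

```text
time_s: 25.15
ee_pos: [499.1, -270.6, 28.0]
tool_rot: [0.984, 0.178, 0.0, 0.0]
wrist_force: [0.0, -1.1, -0.9]
gripper_width: 0.563
grasp_force: 30.0
t 25.1 at [ 499.1 -270.6   28. ] yaw 20.54 tilt [ 0. -0.] shift now [ 0.014 -0.002  0.011]
```

```bash
python3 -m creep '[0,0,0,0.005,0,0.012,-1, 0,0,0,0,0,0,-1, 0,0,0,0,0,0.002,-1, 0,0,0,0,0,0,1, 0,0,0,0,0,0,1, 0,0,0,0,0,0,1, 0,0,0,0,0,0,1, 0,0,0,0,0,-0.1,1, 0,0,0,0,0,-0.3,1, 0,0,0,0,0,-0.3,1, 0,0,0,0,0,0,1]'; python3 -c "
from h import *
rows([469.5,-117.8,90])"
```

```text
time_s: 26.25
ee_pos: [502.7, -271.7, 115.4]
tool_rot: [0.984, 0.178, 0.004, 0.003]
wrist_force: [-0.2, 0.1, 0.5]
gripper_width: 0.997
grasp_force: 0.0
t 26.2 at [ 502.7 -271.7  115.4] yaw 20.53 tilt [ 0.008 -0.004] shift now [ 0.19  -1.3    0.205]
```

```bash
python3 -m creep '[0,0,0,0.04,-0.26,0,1, 0,0,0,0.04,-0.26,0,1, 0,0,0,0.04,-0.26,0,1, 0,0,0,0.04,-0.26,0,1, 0,0,0,0.03,-0.26,0.1,1, 0,0,0,0,0,0,1, 0,0,0,0,0,0,1, 0,0,0,0,0,0,1]';  python3 - <<'E'
from h import *
rows([469.5,-117.8,34],20.5)
B=[]
for n in("top","side"):
    I,d=camera(n);cv2.imwrite(f"pics/{n}7.png",I);np.save(f"pics/{n}7.npy",d);i=n=="side"
    print(n,"white",top(n,d,((473,255),(300,365))[i],26,(26,38)[i],3)[0::2],"red",top(n,d,((393,282),(276,290))[i],45,20,3)[:2])
    B.append(I[180:340,380:540] if not i else I[260:420,220:380])
cv2.imwrite("pics/c8.png",cv2.resize(np.hstack(B),None,fx=2.5,fy=2.5))
E
```

```text
time_s: 27.05
ee_pos: [466.6, -117.4, 98.5]
tool_rot: [0.984, 0.178, 0.0, 0.0]
wrist_force: [0.6, 0.4, -0.3]
gripper_width: 0.997
grasp_force: 0.0
t 27.1 at [ 466.6 -117.4   98.5] yaw 20.47 tilt [ 0.001 -0.001] shift now [0.022 0.011 0.537]
turn [ 0.001 -0.    -0.   ] shift after [0.022 0.011 0.537]
top white (np.float64(nan), ((0.0, 0.0), (0.0, 0.0), 0.0)) red (np.float64(nan), ((0.0, 0.0), 0.0))
side white (np.float64(26.5), ((501.2005310058594, -269.7353820800781), (50.267520904541016, 53.20503616333008), 20.5194034576416)) red (np.float64(45.7), ((466.215576171875, -122.4942626953125), 12.72977352142334))
  return _methods._mean(a, axis=axis, dtype=dtype,
  ret = ret.dtype.type(ret / rcount)
```

View pics/c8.png

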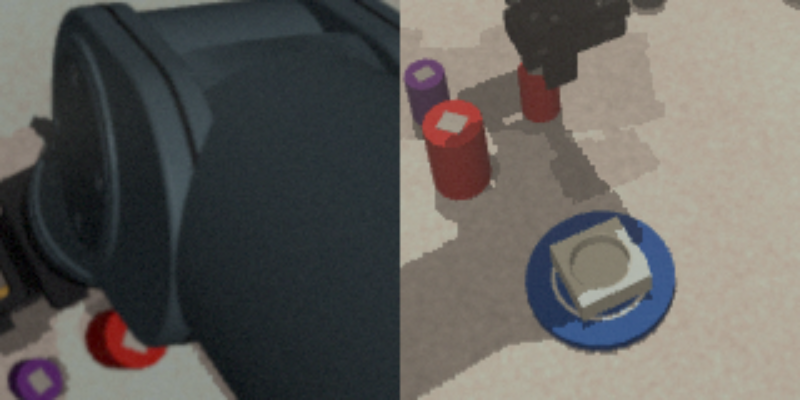

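The side crop shows the white holder flat and centred on the blue insert at about (600,270), under 1 mm off the insert centre in that view. Now the red puck.

```bash
python3 -m creep '[0,0,0,0.022,0.011,0.1,1, 0,0,0,0,0,0.15,1, 0,0,0,0,0,0.15,1, 0,0,0,0,0,0.1,1, 0,0,0,0,0,0.03,1, 0,0,0,0,0,0,1, 0,0,0,0,0,0,-1, 0,0,0,0,0,0,-1, 0,0,0,0,0,0,-1, 0,0,0,0,0,0,-1, 0,0,0,0,0,0,-1, 0,0,0,0,0,0,-1]' >/dev/null; python3 -m creep '[0,0,0,0,0,0,-1, 0,0,0,0,0,0,-1, 0,0,0,0,0,0,-1, 0,0,0,0,0,0,-1, 0,0,0,0,0,0,-1]'; python3 -c "
from h import *
rows([500.4,-269.8,110])"
```

```text
time_s: 28.85
ee_pos: [469.1, -116.6, 34.6]
tool_rot: [0.984, 0.178, 0.0, 0.0]
wrist_force: [0.1, 0.2, 1.3]
gripper_width: 0.326
grasp_force: 30.0
t 28.9 at [ 469.1 -116.6   34.6] yaw 20.54 tilt [ 0. -0.] shift now [-0.204  1.287 -0.629]
```

```bash
python3 -m creep '[0,0,0,0,0,-0.05,-1, 0,0,0,0,0,-0.15,-1, 0,0,0,0,0,-0.2,-1, 0,0,0,0,0,-0.15,-1, 0,0,0,-0.03,0.2,0,-1, 0,0,0,-0.03,0.2,0,-1, 0,0,0,-0.03,0.2,0,-1, 0,0,0,-0.03,0.2,0,-1, 0,0,0,-0.04,0.2,0,-1, 0,0,0,-0.04,0.2,0,-1, 0,0,0,-0.004,0.08,0,-1, 0,0,0,0,0,0,-1]' >/dev/null; python3 -m creep '[0,0,0,0,0,0,-1, 0,0,0,0,0,0,-1]'
python3 - <<'E'
from h import *
rows([500.4,-269.8,50.6],20.5)
I,d=camera("side");cv2.imwrite("pics/side8.png",I)
cv2.imwrite("pics/c9.png",cv2.resize(I[260:420,220:400],None,fx=3,fy=3))
E
```

```text
time_s: 30.25
ee_pos: [500.1, -267.1, 100.5]
tool_rot: [0.984, 0.179, -0.0, -0.001]
wrist_force: [0.9, -0.0, -0.5]
gripper_width: 0.32
grasp_force: 30.0
t 30.2 at [ 500.1 -267.1  100.5] yaw 20.66 tilt [-0.     0.001] shift now [-0.005  0.023  0.416]
turn [-0.001  0.     0.002] shift after [-0.005  0.022  0.416]
```

View pics/c9.png

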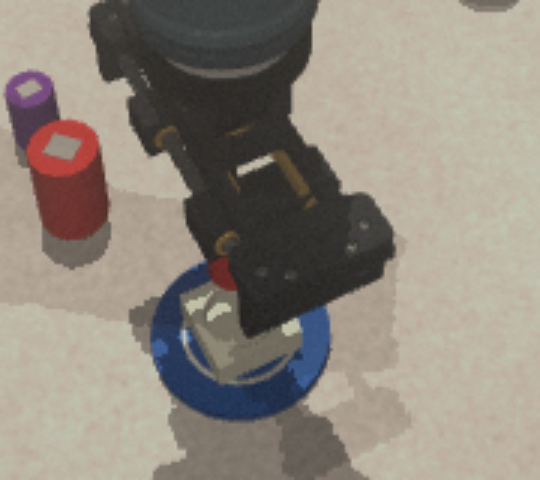

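The crop shows the puck in the jaws at (225,272), above the white holder. I lower it.

```bash
python3 -m creep '[0,0,0,-0.005,0.023,0.08,-1, 0,0,0,0,0,0.1,-1, 0,0,0,0,0,0.08,-1, 0,0,0,0,0,0,-1, 0,0,0,0,0,0,-1]'; python3 -c "
from h import *
rows([500.4,-269.8,50.6])"
```

```text
time_s: 30.8
ee_pos: [500.2, -271.5, 68.8]
tool_rot: [0.984, 0.178, -0.0, -0.0]
wrist_force: [-0.5, -0.5, 0.3]
gripper_width: 0.323
grasp_force: 30.0
t 30.8 at [ 500.2 -271.5   68.8] yaw 20.55 tilt [-0.001  0.001] shift now [ 0.006 -0.012  0.151]
```

```bash
python3 -m creep '[0,0,0,0.006,-0.012,0.04,-1, 0,0,0,0,0,0.04,-1, 0,0,0,0,0,0.03,-1, 0,0,0,0,0,0.02,-1, 0,0,0,0,0,0.01,-1, 0,0,0,0,0,0,-1, 0,0,0,0,0,0,-1, 0,0,0,0,0,0,-1]'; python3 -c "
from h import *
rows([500.4,-269.8,50.6])"
```

```text
time_s: 31.6
ee_pos: [500.8, -270.2, 52.7]
tool_rot: [0.984, 0.178, 0.0, 0.0]
wrist_force: [0.4, 0.2, -0.1]
gripper_width: 0.323
grasp_force: 30.0
t 31.6 at [ 500.8 -270.2   52.7] yaw 20.54 tilt [ 0. -0.] shift now [-0.002 -0.004  0.018]
```

```bash
python3 -m creep '[0,0,0,0,0,0.009,-1, 0,0,0,0,0,0.008,-1, 0,0,0,0,0,0,-1, 0,0,0,0,0,0,-1, 0,0,0,0,0,0.003,-1, 0,0,0,0,0,0,-1]'
```

```text
time_s: 32.2
ee_pos: [500.7, -270.2, 50.6]
tool_rot: [0.984, 0.178, 0.0, 0.0]
wrist_force: [-1.4, 1.1, 5.6]
gripper_width: 0.327
grasp_force: 30.0
```

```bash
python3 -m creep '[0,0,0,0,0,0,0, 0,0,0,0,0,0,0.4, 0,0,0,0,0,0,0.4, 0,0,0,0,0,0,0.4, 0,0,0,0,0,-0.05,0.4, 0,0,0,0,0,-0.25,0.4, 0,0,0,0,0,-0.35,1, 0,0,0,0,0,-0.35,1, 0,0,0,-0.29,0.25,0,1, 0,0,0,-0.29,0.25,0,1, 0,0,0,-0.29,0.25,0,1, 0,0,0,-0.29,0.25,0,1]'; python3 -m creep '[0,0,0,-0.25,0.25,0,1, 0,0,0,-0.25,0.25,0,1, 0,0,0,-0.2,0.25,0,1, 0,0,0,-0.2,0.25,0,1, 0,0,0,0,0,0,1, 0,0,0,0,0,0,1]'
python3 - <<'E'
from h import *
B=[]
for n in("top","side"):
    I,d=camera(n);cv2.imwrite(f"pics/{n}9.png",I);np.save(f"pics/{n}9.npy",d);i=n=="side"
    for k,c,z,r,t in(("green",((140,262),(292,149)),61,16,4),("yellow",((138,263),(292,154)),46,24,3),("red",((476,252),(300,335)),61,22,4),("white",((474,255),(300,362)),26,26,3),
      ("grey",((323,233),(319,254)),25,16,3),("vial",((252,291),(271,208)),56,16,3),("dish",((319,163),(382,254)),14,22,3)):
        q=top(n,d,c[i],z,r,t);print(n,k,q[0],np.round(q[1][0],1),np.round(q[2][0],1),np.round(q[2][1],1))
    B.append(I[140:340,80:560] if not i else I[130:430,180:480])
B[1]=cv2.resize(B[1],(300,300));cv2.imwrite("pics/c10.png",cv2.resize(np.hstack([cv2.copyMakeBorder(B[0],0,100,0,0,0),B[1]]),None,fx=1.02,fy=1.02))
print(sense()["ee_pos"])
E
```

```text
time_s: 33.4
ee_pos: [411.4, -432.8, 170.8]
tool_rot: [0.984, 0.178, 0.0, 0.0]
wrist_force: [0.1, -0.4, 0.6]
gripper_width: 1.002
grasp_force: 0.0
time_s: 34.0
ee_pos: [352.7, -582.1, 170.1]
tool_rot: [0.984, 0.177, 0.0, -0.0]
wrist_force: [0.5, 0.2, -0.6]
gripper_width: 0.998
grasp_force: 0.0
top green 60.3 [535.1 311. ] [534.4 307.8] [27.3 20.8]
top yellow 45.3 [534.9 311.7] [533.9 312. ] [51.1 49.3]
top red 59.6 [ 499.8 -269.5] [ 499.6 -269.7] [29.6 29.1]
top white 24.8 [ 500.  -268.7] [ 500.2 -269.1] [50.  51.5]
top grey 24.1 [563.6 -10.4] [563.1 -10.5] [27.7 28.1]
top vial 55.1 [471.7 114.2] [471.  114.2] [29.5 29. ]
top dish 12.6 [699.  -10.3] [699.2 -10.6] [53.2 53.2]
side green 61.8 [538.  310.4] [536.2 310. ] [27.3 29.3]
side yellow 46.6 [535.9 310.7] [536.4 311.2] [52.6 52.8]
side red 61.8 [ 501.2 -270.3] [ 501.8 -268. ] [23.5 28.5]
side white 26.6 [ 501.8 -269.9] [ 501.7 -270. ] [51.  51.9]
side grey 25.8 [565.2 -11.5] [565.8 -11.3] [31.4 26.9]
side vial 56.7 [472.6 114.6] [473.3 112.6] [30.7 29.1]
side dish 13.9 [700.2 -11.3] [700.9 -11.9] [53.3 54.5]
[ 354.44155825 -580.18974209  170.21678911]
```

View pics/c10.png

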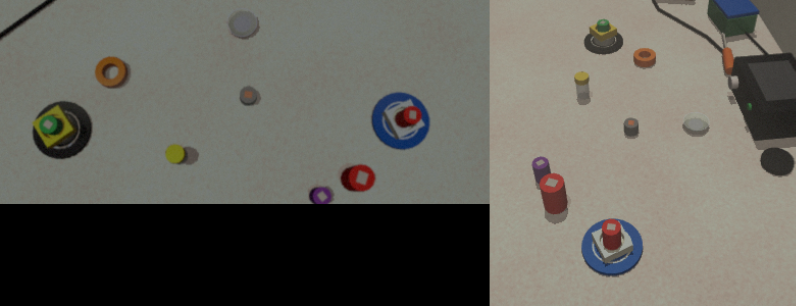

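The picture shows both stacks upright: green in yellow on the black insert at (50,126), red in white on the blue insert at (408,117). Both faces are at about 61 mm, and the bystanders have not moved. I hand in.

```bash
python3 -c "
from workcell import ctrl
print(ctrl.job_done())"
```

```text
the job is handed in; nothing more can be done
None
```

The job is done and handed in: both stacks stand upright and centred to about 1.5 mm, their faces level at about 61 mm, built in the order asked at about 34 s of robot time, with the grey puck, vial and dish where they were.

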